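# Turn a small cheese through the wire turner and pile it with its own kind

## Robot

A 6-joint arm with a two-finger parallel gripper is mounted at the origin on the work surface. World frame = base frame: x ahead of the robot, y to its left, z up, the work surface at z = 0. Lengths are in mm, angles in rad, forces in N, time in s.
With the tool pointing down it reaches from about 275 to 825 mm from the base axis. Payload 4.9 kg.
Tool frame: the origin (TCP) lies at the very end of the fingers, on their centre line; the grasp point (between the pads) lies 19 mm behind it; z points along the fingers, y is the direction in which the jaws open and shut (so a half turn about z gives the same grasp; the last joint's range is limited). The gripper opens to 85 mm and grips with 20 to 120 N. Pads are 22 mm wide; open, the fingers measure 114 mm over their backs; the gripper's body (76 mm by 85 mm) begins 54 mm behind the grasp point. The pads swing forward as they close: fully open they stand 13 mm farther back than shut.
Start: joints at [-1.29, 0.326, -0.193, 1.052, 0, 1.437], TCP at [221.667, -503.371, 231.281] pointing down, gripper open.
Joint ranges: [-2.65, 2.65], [-0.97, 1.79], [-1.3, 1.35], [-1.93, 2.1], [-1.47, 1.37], [-3.14, 3.14]. Speed limits (rad/s): [2.57, 2.57, 3.14, 3.14, 3.14, 3.14].

## Interface

Orientations are given as [roll, pitch, yaw] about the fixed x, y, z axes, in that order (R = Rz(yaw) Ry(pitch) Rx(roll)).
In Python, from bench import bot, solve_ik, imaging gives the robot as it stands. Calls block until the motion is done:
- bot.move_ptp(position, orientation): joint-space move of the TCP to a pose.
- bot.movel(position, rot=None, max_speed=150, threshold=None): straight line of the TCP; rot=None keeps the orientation; max_speed is the mean speed in mm/s. With threshold (N) it stops when the force on the tool has changed by that much, and returns True; else False.
- bot.move_j(angles): joint-space move.
- bot.grip(opening, effort=None): opening from 0.0 (shut) to 1.0 (fully open); effort is the grip in N (None keeps the last); returns when the fingers have stopped.
- bot.dwell(seconds).
- solve_ik(position, orientation): joint angles nearest the present ones, or None.
- bot.get_state(): the state.
- imaging.capture(name): name is "scene" or "top"; returns the picture (420x560x3 uint8, blue, green, red); there is no depth.
- imaging.camera_model(name): a dict with "K" (3x3 intrinsics, pixels), "position" and "rotation" of the camera in the world. Camera axes: x right, y up, looking along -z (the intrinsics and any distortion apply to the point x, -y, -z); pixel columns grow to the right and rows downward; lengths in mm; the calibration is good to about 2 mm. A picture is of the moment at which its call begins. camera_model takes no time and is no camera call.
A pose or a line that the arm cannot do raises bot.IKError and nothing moves.
- bot.sign_off(): hands the job in, once; it reports no verdict.
The state is a dict: "t": time; "qpos": joint angles; "joint_velocities": joint speeds; "effort": joint torques, N m; "tcp_pos": TCP position; "orientation": TCP orientation; "contact_force": force on the tool from outside, world axes, zero at the start; "wrist_torque": the same for the moment, N m; "opening": opening from 0.0 (shut) to 1.0 (fully open).
Only numpy, scipy, OpenCV 4.12 (cv2) and the standard library are available. Lean on these libraries where they do the work, as an engineer would, in place of code of your own. Each camera call takes 0.05 s, during which the arm holds its last target.

## Task

Turn over the flat round cheese from the ripening mat: let it fall flat, smooth face up, onto the sloping entry of the wire turner, so that it drops through the twisted slot and slides out into the tray with its mat-marked face up. Then take it from the tray and set it gently, squarely and still marked face up on top of the pile of flat round cheeses, not on the square ones. Leave the other cheeses and things where they are, and the round pile standing straight in its place.

Things in the scene. Friction and masses are not known exactly. Their poses are not given: they have to be found in the camera images.
- cheese: The flat round cheese to turn: pale firm disc 44 mm across, 13 mm thick, about 24 g. Origin at its centre. Its z axis points out of its smooth face; the other (-z) face shows crossed mat marks. It starts smooth face up (z up) on the black mat, at any of three places about 80 mm apart in a row with the thick drum and the loose square. Turned over, z points down.
- ripening_mat: Fixed black mat 270 mm long (its x) by 130 mm wide (its y), 4 mm thick, lying on the table at the robot's left. Origin at the centre of its underside. The three cheeses lie on it in a row along its x axis.
- turner: Fixed turner of bent wire and polished slippery sheet steel. Origin on the table under the axis of the upright twisted slot; z up; x is the way a cheese travels, from the entry (-x, top) through the slot to the tray (+x, bottom). The cage, legs and entry reach from x = -55 to 36 mm and y = +-50 mm, up to 293 mm high; foot rails and an exit slide reach further.
- turner_mouth (a point): Where to let go: over the middle of the entry, 295 mm above the table (2 mm above its top edges), 37 mm to -x of the slot's axis. Hold the cheese flat, its centre over this point (within 8 mm) and its underside 5 to 15 mm above it, and open the fingers. The entry is a sheet sloping down 51 degrees to +x, 40 mm long in x, between flared cheeks 80 mm apart at the top. Axes as the turner's.
- slot_mid (a point): Middle of the twisted slot, on its axis, 185 mm above the table. The slot is 28 by 49 mm clear and makes half a turn between 243 and 127 mm height. The falling cheese follows it, then a slide 62 mm wide (first under hold-down wires, ending at turner x = 84 mm, its cheeks 30 mm high there), and lies turned over in the tray about a second later. Axes as the turner's.
- tray_mid (a point): Middle of the tray's slippery flat floor, on its surface, 7 mm above the table, at turner x = 145 mm. Walls 22 mm above the table stand 63 mm to +x and 78 mm to either side (y). The cheese rests anywhere from 30 mm to -x of this point to the far wall (40 mm to +x), and up to 40 mm to either side. Axes as the turner's.
- round_top: Upper cheese of the pile of two flat rounds, same size as the one to turn (44 mm by 13 mm), marked face up. Origin at its centre, z up, out of its marked face; its upper face is 6.5 mm above the origin. The pile stands on one of two wooden boards at the robot's right, the boards change places.
- round_low: Lower cheese of that pile, lying on the board (8 mm thick). Origin at its centre, 14.5 mm above the table, z up.
- square_top: Upper cheese of the pile of two flat squares on the other board, 44 by 44 by 13 mm. Origin at its centre, z up. Not to be disturbed.
- square_low: Lower cheese of the pile of flat squares, same size. Origin at its centre. Not to be disturbed.
- square_loose: Single flat square cheese on the ripening mat, 44 by 44 by 13 mm. Origin at its centre. Stays where it is.
- drum: Thick round cheese on the ripening mat, 44 mm across, 34 mm tall. Origin at the centre of its underside. Stays where it is.
- pyramid: Dark blunt cone cheese, 72 mm across the foot, 52 mm tall, on the table beyond the work. Origin at the centre of its underside. Stays where it is.
- brine_bowl: Steel bowl, 120 mm across, 50 mm tall, beyond the work. Origin at the centre of its underside. Stays where it is.
- rind_brush: Hand brush lying on the table beyond the boards. Origin under its middle. Stays where it is.
Things that resemble listed ones, but are neither listed nor needed, are in the scene too. What is shaped like the cheese but green is not meant. What is shaped like the round_top but pink is not meant.

How it is judged:
By the outcome, as a careful person would: the job done as asked, in the order asked, and still so for the second after the job is handed in, with the robot touching nothing.
It also fails if it takes over 51 s, if anything falls off the work surface, if the arm or the gripper's body presses on something with over 40 N, if the wrist force passes 120 N, or if a joint passes its speed limit or range.

## Working session

There is one attempt and no reset: what is moved stays moved. The work goes in short steps, each a Python script; the robot and the scene stay as the last script left them, time stands still between calls to the robot, and variables do not carry over. Pictures are saved under pics/ and viewed, and the job is handed in when it is done.

```bash
ls; mkdir -p pics; python3 - <<'E'
from bench import bot, solve_ik, imaging
import cv2
for n in ("scene","top"):
    im=imaging.capture(n); cv2.imwrite(f"pics/{n}0.png",im)
    m=imaging.camera_model(n); print(n,m)
print(bot.get_state())
E
```

```text
pics
scene {'K': array([[475.64085969,   0.        , 276.11890298],
       [  0.        , 475.64085969, 212.9721955 ],
       [  0.        ,   0.        ,   1.        ]]), 'position': array([1545.93637107,  124.84834632, 1079.51981096]), 'rotation': array([8.35166920e-01, 1.14899397e-03, 1.72849350e+00])}
top {'K': array([[429.37454396,   0.        , 280.05071048],
       [  0.        , 429.37454396, 213.90021849],
       [  0.        ,   0.        ,   1.        ]]), 'position': array([ 373.85526925,  -18.41912128, 1101.77987754]), 'rotation': array([ 2.23371346e-01,  1.48256501e-03, -1.68503199e+00])}
{'t': 0.1, 'qpos': array([-1.29019180e+00,  3.26829447e-01, -1.93465370e-01,  1.05196895e+00,
       -1.73736437e-05,  1.43661219e+00]), 'joint_velocities': array([-0.00084305, -0.00204221,  0.00277776,  0.00048972,  0.00043306,
       -0.00010995]), 'effort': array([ 7.07992131e-04, -4.44240940e+01,  2.63037103e+01,  7.85198354e-03,
       -5.97913868e-05,  4.26746851e-06]), 'tcp_pos': array([ 221.52324292, -502.87450515,  230.60909868]), 'orientation': array([-3.14013608e+00, -1.79098788e-04,  4.14788540e-01]), 'contact_force': array([ 0.22856025, -0.20188099, -0.01355688]), 'wrist_torque': array([ 0.00064382, -0.03456387, -0.00023585]), 'opening': 1.0004050574434513}
```

View pics/scene0.png

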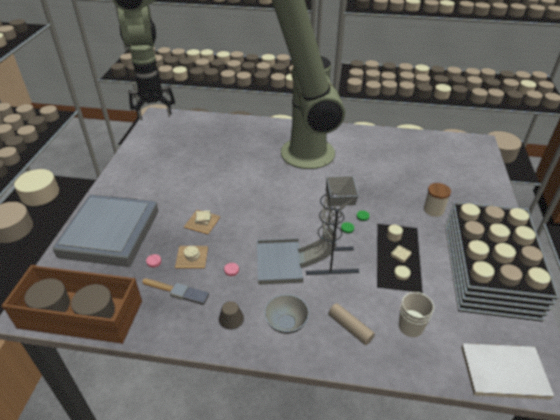

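View pics/top0.png

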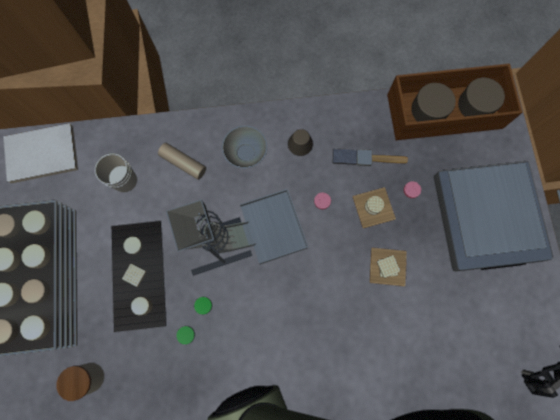

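```bash
cat > h.py <<'E'
import numpy as np, cv2
from scipy.spatial.transform import Rotation as Ro
from bench import bot, solve_ik, imaging
def cam(n):
    m=imaging.camera_model(n); return m["K"],np.array(m["position"]),Ro.from_euler('xyz',m["rotation"]).as_matrix()
def proj(n,P):
    K,c,R=cam(n); q=(np.atleast_2d(P)-c)@R; q=q*[1,-1,-1]; u=q@K.T; return u[:,:2]/u[:,2:]
def back(n,uv,z):
    K,c,R=cam(n); uv=np.atleast_2d(uv); d=np.c_[uv,np.ones(len(uv))]@np.linalg.inv(K).T*[1,-1,-1]@R.T
    return c+d*((z-c[2])/d[:,2])[:,None]
def crop(im,x0,y0,x1,y1,s,name):
    cv2.imwrite(name,cv2.resize(im[y0:y1,x0:x1],None,fx=s,fy=s,interpolation=cv2.INTER_CUBIC))
E
python3 - <<'E'
from h import *
t=cv2.imread("pics/top0.png"); s=cv2.imread("pics/scene0.png")
crop(t,100,190,320,340,3.6,"pics/c1.png")
crop(s,230,160,430,310,4,"pics/c2.png")
crop(t,300,170,440,300,4,"pics/c3.png")
print(proj("top",[[0,0,0],[221,-503,231]]))
print("cheeses",back("top",[[132,245],[134,275],[140,307]],17)); 
print(back("scene",[[396,233],[402,254],[403,272]],17))
print("piles",back("top",[[375,204],[389,266]],34)); print(back("scene",[[191,253],[203,217]],34))
E
```

```text
[[291.28665642 477.2911204 ]
 [539.71280808 362.88076635]]
cheeses [[581.2162513  339.43911672  17.        ]
 [504.47814403 337.34051974  17.        ]
 [424.09595693 325.67774783  17.        ]]
[[421.11265676 330.70978126  17.        ]
 [510.63530851 346.21284986  17.        ]
 [583.14690024 346.4726618   17.        ]]
piles [[ 613.04454229 -289.19674569   34.        ]
 [ 452.43374884 -297.90147744   34.        ]]
[[ 621.67574746 -281.71939945   34.        ]
 [ 461.54308661 -289.1408386    34.        ]]
```

View pics/c1.png

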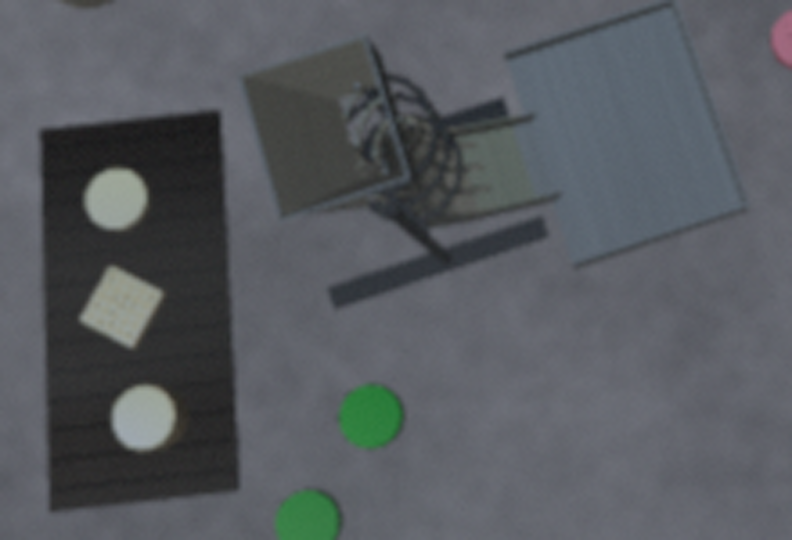

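View pics/c2.png

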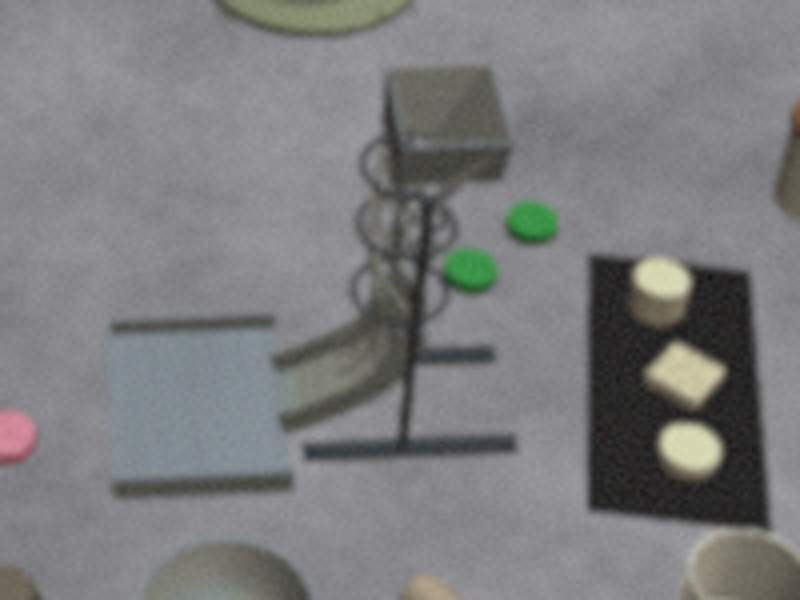

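View pics/c3.png

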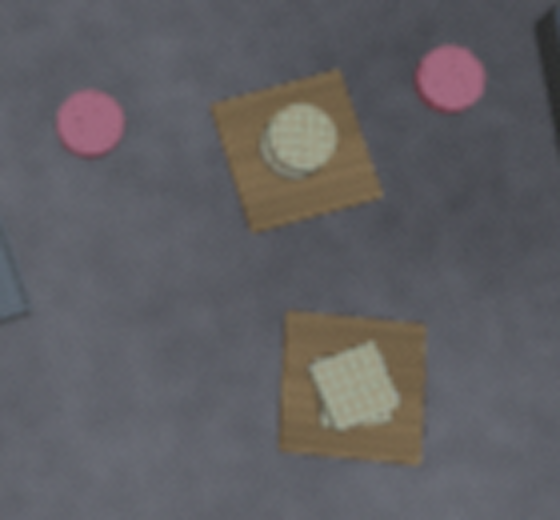

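```bash
cat >> h.py <<'E'
from scipy.optimize import least_squares
def cyl(x,y,z0,z1,r=22,n=60):
    a=np.linspace(0,2*np.pi,n,endpoint=False); c=np.c_[x+r*np.cos(a),y+r*np.sin(a)]
    return np.r_[np.c_[c,np.full(n,z0)],np.c_[c,np.full(n,z1)]]
def hullcen(uv):
    h=cv2.convexHull(uv.astype(np.float32)); M=cv2.moments(h); return np.array([M['m10']/M['m00'],M['m01']/M['m00']]),M['m00']
def blob(im,seed,rad=16,thr=None):
    """centroid of pale-yellow blob near seed"""
    f=cv2.GaussianBlur(im,(3,3),0).astype(int); 
    x,y=map(int,seed); w=f[y-rad:y+rad+1,x-rad:x+rad+1]
    g=w[...,1]
    t,m=cv2.threshold(g.astype(np.uint8),0,255,cv2.THRESH_BINARY+cv2.THRESH_OTSU) if thr is None else (thr,((g>thr)*255).astype(np.uint8))
    n,l,st,ce=cv2.connectedComponentsWithStats(m)
    i=l[rad,rad]
    return ce[i]+[x-rad,y-rad],st[i,4],t
def locate(n,c,z0,z1,g):
    f=lambda p:hullcen(proj(n,cyl(p[0],p[1],z0,z1)))[0]-c
    s=least_squares(f,g,diff_step=1e-4); return s.x
E
python3 - <<'E'
from h import *
I={n:cv2.imread(f"pics/{n}0.png") for n in("top","scene")}
for nm,ps,z0,z1,g in [("cheese",dict(top=(132,245),scene=(403,272)),4,17,(580,340)),("drum",dict(top=(140,307),scene=(396,233)),4,38,(424,326)),
  ("pile",dict(top=(375,204),scene=(191,254)),8,34,(613,-289))]:
  for n in I:
    c,a,t=blob(I[n],ps[n],14); p=locate(n,c,z0,z1,g); print(nm,n,c.round(1),a,t,"model area",round(hullcen(proj(n,cyl(*p,z0,z1)))[1]),p.round(1))
for n in I: 
  im=I[n]; hsv=cv2.cvtColor(im,cv2.COLOR_BGR2HSV)
  for nm,lo,hi in [("green",(45,120,40),(75,255,255)),("pink",(160,60,60),(180,255,255))]:
    m=cv2.inRange(hsv,lo,hi); k,l,st,ce=cv2.connectedComponentsWithStats(m)
    for i in range(1,k):
      if st[i,4]>40:
        p=locate(n,ce[i],0,13,back(n,ce[i],6)[0,:2]); print(nm,n,ce[i].round(1),st[i,4],round(hullcen(proj(n,cyl(*p,0,13)))[1]),p.round(1))
E
```

```text
cheese top [131.8 244.9] 238 96.0 model area 261 [582.9 341.9]
cheese scene [402.3 271.5] 162 114.0 model area 180 [575.5 345.8]
drum top [139.4 305.6] 257 99.0 model area 337 [427.6 325.2]
drum scene [396.3 226.1] 350 98.0 model area 212 [393.2 331.5]
pile top [375.1 204. ] 223 125.0 model area 275 [ 615.9 -292.4]
pile scene [190.8 250.6] 127 157.0 model area 206 [ 600.4 -290.3]
green top [202.6 305.2] 228 266 [411.3 173.2]
green top [185.1 334.9] 228 282 [345.  221.4]
pink top [411.9 189.3] 233 242 [ 647.6 -399.6]
pink top [322.2 200.5] 220 234 [ 644.4 -159.5]
green scene [362.7 215.1] 81 130 [340.7 225.1]
green scene [347.2 227.1] 89 139 [407.  176.6]
pink scene [153.3 260.4] 163 168 [ 644.5 -396.5]
pink scene [231.2 268.9] 156 173 [ 641.  -155.7]
```

```bash
python3 - <<'E'
from h import *
t=cv2.imread("pics/top0.png"); s=cv2.imread("pics/scene0.png")
crop(t,160,180,310,280,5.3,"pics/d1.png")
crop(s,250,170,370,285,5.2,"pics/d2.png")
E
```

```text
(no output)
```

View pics/d1.png

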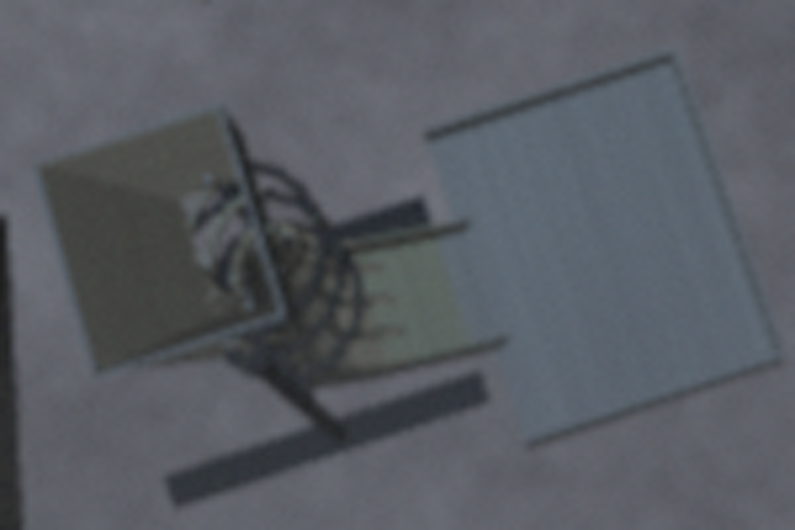

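View pics/d2.png

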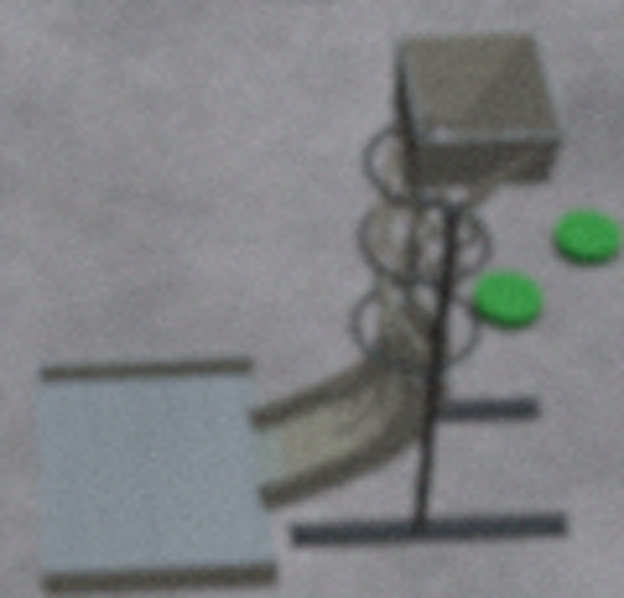

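```bash
python3 - <<'E'
from h import *
o=lambda c,off,s:np.array(off)+(np.array(c)+.5)/s-.5
hop=o([(40,167),(222,108),(285,315),(98,372)],(160,180),5.3)
tr=o([(428,135),(672,57),(778,358),(530,445)],(160,180),5.3)
print("hop top",back("top",hop,293).round(1).tolist()); print("tray",back("top",tr,22).round(1).tolist())
hs=o([(403,38),(535,36),(558,138),(412,145)],(250,170),5.2)
ts=o([(42,368),(252,358),(275,565),(45,575)],(250,170),5.2)
print("hop scene",back("scene",hs,293).round(1).tolist()); print("tray",back("scene",ts,22).round(1).tolist())
E
```

```text
hop top [[587.0, 178.3, 293.0], [601.6, 110.6, 293.0], [522.2, 93.7, 293.0], [509.3, 161.9, 293.0]]
tray [[652.8, 54.7, 22.0], [678.5, -68.4, 22.0], [524.3, -101.2, 22.0], [496.5, 20.9, 22.0]]
hop scene [[523.8, 100.2, 293.0], [511.5, 167.5, 293.0], [592.1, 182.0, 293.0], [608.6, 111.3, 293.0]]
tray [[526.8, -96.6, 22.0], [498.8, 26.6, 22.0], [656.8, 59.0, 22.0], [683.7, -65.4, 22.0]]
```

Candidates for the cheese, in the top view: flat round (132,245), drum (140,307) whose tall side shows in the scene crop, square (134,275), and green discs (203,305) and (185,335). The crop confirms the flat pale round at (132,245), which is scene (402,272). The round pile is at top (375,204), with pink decoys at (322,200) and (412,189). Next I check reach and plan the moves.

```bash
cat >> h.py <<'E'
PI=np.pi
TY=-78*PI/180
u=np.array([np.cos(TY),np.sin(TY)]); v=np.array([-u[1],u[0]])
ORG=np.array([560.5,119.8]); MOUTH=ORG-37*u
CH=np.array([584,343.]); 
def dn(yaw): return [PI,0,yaw]
def st():
    s=bot.get_state(); print("t %.2f"%s["t"],"tcp",s["tcp_pos"].round(1),"op %.3f"%s["opening"],"F",s["contact_force"].round(1),"rpy",s["orientation"].round(3)); return s
E
python3 - <<'E'
from h import *
f=lambda p,y:(lambda q:None if q is None else np.round(q,2))(solve_ik(p,dn(y)))
for nm,p,ys in [("way1",[330,-330,430],[0.3,0]),("way2",[420,150,430],[0,PI/2]),("pre",[*CH,80],[0,.05,PI]),("pick",[*CH,3],[0,.05,PI]),
   ("mouth",[*MOUTH,298],[TY,TY+PI,TY+PI/2,TY-PI/2]),("mouthhi",[*MOUTH,400],[TY,TY+PI/2]),("tray",[590,-25,10],[TY,TY+PI/2]),("pile",[617,-289,30],[0,PI/2,TY])]:
  for y in ys: print(nm,round(y,2),f(p,y))
print(CH,MOUTH)
E
```

```text
way1 0.3 [-0.94  0.11  0.03  1.49  0.    1.9 ]
way1 0 [-0.94  0.11  0.03  1.49  0.    2.2 ]
way2 0 [ 0.18  0.07 -0.01  1.49  0.   -2.96]
way2 1.57 [ 0.18  0.07 -0.01  1.49  0.    1.75]
pre 0 [ 0.42  0.68 -0.02  0.88  0.   -2.72]
pre 0.05 [ 0.42  0.68 -0.02  0.88  0.   -2.77]
pre 3.14 [ 0.42  0.68 -0.02  0.88  0.    0.42]
pick 0 [ 0.42  0.76 -0.08  0.73  0.   -2.72]
pick 0.05 [ 0.42  0.76 -0.08  0.73  0.   -2.77]
pick 3.14 [ 0.42  0.76 -0.08  0.73  0.    0.42]
mouth -1.36 [ 0.15  0.34 -0.    1.23  0.   -1.63]
mouth 1.78 [ 0.15  0.34 -0.    1.23  0.    1.51]
mouth 0.21 [ 0.15  0.34 -0.    1.23  0.    3.08]
mouth -2.93 [ 0.15  0.34 -0.    1.23  0.   -0.06]
mouthhi -1.36 [ 0.15  0.33  0.24  1.48  0.   -1.63]
mouthhi 0.21 [0.15 0.33 0.24 1.48 0.   3.08]
tray -1.36 [-0.17  0.63 -0.34  0.61  0.   -1.95]
tray 0.21 [-0.17  0.63 -0.34  0.61  0.    2.76]
pile 0 [-0.55  0.74 -0.04  0.79  0.    2.6 ]
pile 1.57 [-0.55  0.74 -0.04  0.79  0.    1.02]
pile -1.36 [-0.55  0.74 -0.04  0.79  0.   -2.33]
[584. 343.] [552.80726744 155.99146123]
```

```bash
python3 - <<'E'
from h import *
st()
bot.move_ptp([330,-330,430],dn(0.3+PI) if solve_ik([330,-330,430],dn(0.3+PI)) is not None else dn(.3)); st()
bot.move_ptp([430,200,430],dn(PI)); st()
bot.move_ptp([*CH,120],dn(PI)); st()
bot.grip(0.8,effort=25); st()
for n in("top","scene"):
    im=imaging.capture(n); cv2.imwrite(f"pics/{n}1.png",im)
t=cv2.imread("pics/top1.png"); s=cv2.imread("pics/scene1.png")
a=cv2.resize(t[200:330,90:200],None,fx=3.5,fy=3.5,interpolation=2); b=cv2.resize(s[170:300,350:460],None,fx=3.5,fy=3.5,interpolation=2)
cv2.imwrite("pics/e1.png",np.hstack([a,b]))
print(proj("top",[*CH,120]),proj("scene",[*CH,120]))
E
```

```text
t 0.10 tcp [ 221.5 -502.9  230.6] op 1.000 F [ 0.2 -0.2 -0. ] rpy [-3.14  -0.     0.415]
t 2.38 tcp [ 329.9 -330.1  429.8] op 0.997 F [ 0.3 -0.3 -0.6] rpy [ 3.141 -0.    -2.842]
t 4.33 tcp [430.3 199.4 429.9] op 0.996 F [ 0.4 -0.7 -0.1] rpy [-3.141  0.     3.141]
t 5.73 tcp [584.9 343.  121.7] op 1.001 F [-0.2  0.1  0.3] rpy [3.141e+00 2.000e-03 3.141e+00]
t 6.05 tcp [584.4 343.  121. ] op 0.804 F [-0.6  0.2 -1.1] rpy [3.141e+00 1.000e-03 3.141e+00]
[[115.40512866 237.2849181 ]] [[408.32774481 247.70343987]]
```

View pics/e1.png

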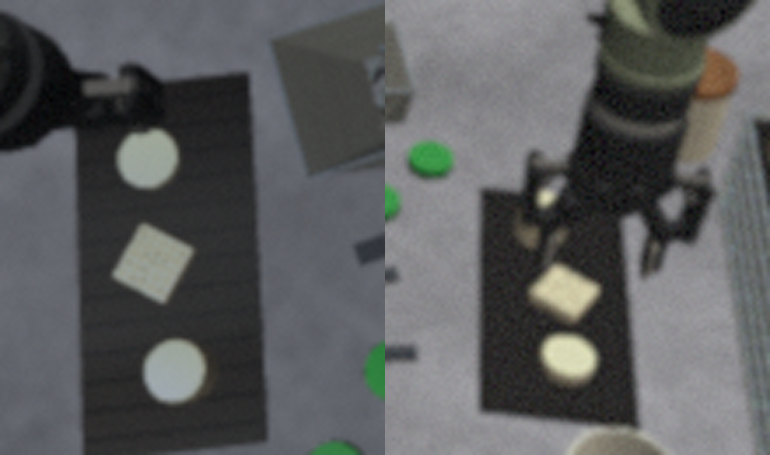

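```bash
python3 - <<'E'
from h import *
bot.movel([583,342.5,30],max_speed=150)
r=bot.movel([583,342.5,3],max_speed=50,threshold=6); print(r); st()
if r: raise SystemExit
bot.grip(0.0,effort=25); st()
bot.movel([583,342.5,60],max_speed=100); s=st()
bot.movel([583,342.5,330],max_speed=250); st()
for n in("top","scene"):
    im=imaging.capture(n); cv2.imwrite(f"pics/{n}2.png",im)
    print(n,proj(n,[583,342.5,337.5]))
t=cv2.imread("pics/top2.png"); s=cv2.imread("pics/scene2.png")
a=cv2.resize(t[190:320,40:170],None,fx=3,fy=3,interpolation=2); b=cv2.resize(s[130:260,370:500],None,fx=3,fy=3,interpolation=2)
cv2.imwrite("pics/e2.png",np.hstack([a,b]))
E
```

```text
False
t 7.59 tcp [583.  342.5   2.8] op 0.797 F [-0.4  0.4 -1.1] rpy [-3.142 -0.    -3.142]
t 7.93 tcp [583.5 342.7   3.6] op 0.496 F [0.7 0.4 2.4] rpy [3.141e+00 1.000e-03 3.142e+00]
t 8.65 tcp [582.7 342.3  59.6] op 0.500 F [-0.5 -0.5 -0.5] rpy [-3.141e+00 -1.000e-03  3.142e+00]
t 9.88 tcp [582.5 342.3 328.4] op 0.496 F [ 0.1  0.  -1.2] rpy [-3.141e+00 -2.000e-03  3.142e+00]
top [[ 70.90706576 217.69950097]]
scene [[424.39123834 186.55204044]]
```

View pics/e2.png

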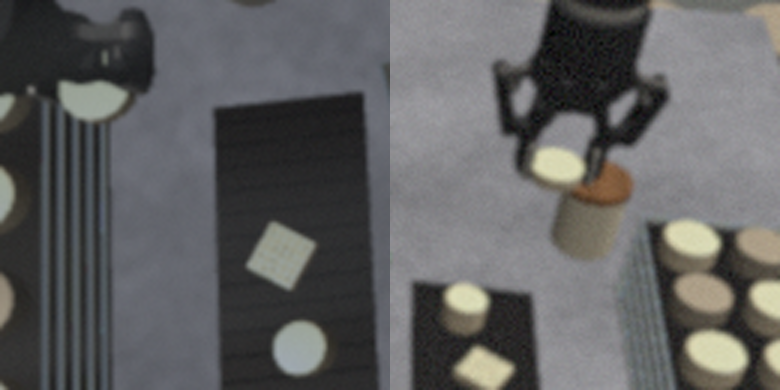

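```bash
sed -i 's/^ORG=.*/ORG=np.array([560,118.5]); MOUTH=ORG-37*u/' h.py; python3 - <<'E'
from h import *
bot.movel([560,300,380],max_speed=200)
bot.move_ptp([*MOUTH,380],dn(TY+PI)); st()
bot.movel([*MOUTH,304],max_speed=80); bot.dwell(0.3); st()
for n in("top","scene"):
    im=imaging.capture(n); cv2.imwrite(f"pics/{n}3.png",im)
    print(n,proj(n,[*MOUTH,311]))
t=cv2.imread("pics/top3.png"); s=cv2.imread("pics/scene3.png")
a=cv2.resize(t[160:300,130:270],None,fx=4,fy=4,interpolation=2)[:, :400]; b=cv2.resize(s[120:260,285:385],None,fx=4,fy=4,interpolation=2)
cv2.imwrite("pics/e3.png",np.hstack([a,b]))
E
```

```text
t 11.53 tcp [552.4 155.3 379.1] op 0.497 F [ 0.8 -0.1 -0.6] rpy [-3.14  -0.     1.782]
t 12.93 tcp [552.4 154.7 304.3] op 0.502 F [-0.3 -0.3 -0.6] rpy [3.141 0.    1.78 ]
top [[178.2597402  225.39892158]]
scene [[347.63882848 180.0778384 ]]
```

View pics/e3.png

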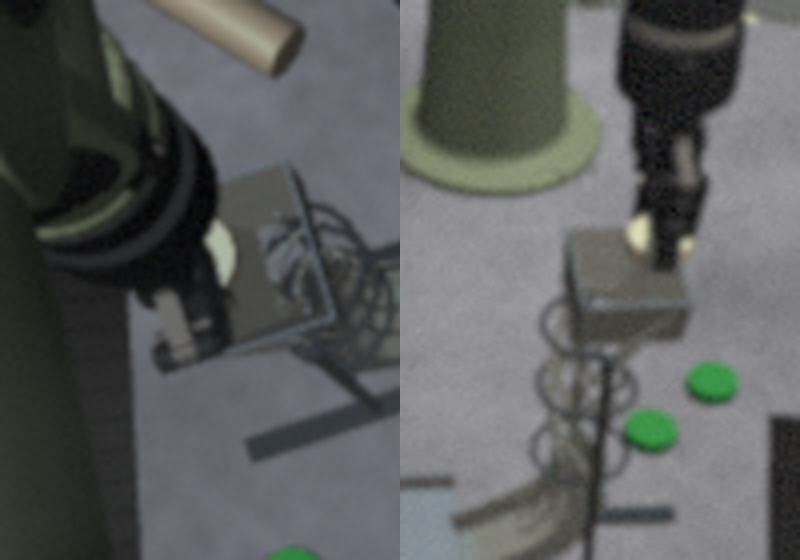

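```bash
python3 - <<'E'
from h import *
tcp=np.array([552.4,154.7])
for n in("top","scene"):
    h=proj(n,cyl(*tcp,305,318)); print(n,"x range",h[:,0].min(),h[:,0].max(),"y",h[:,1].min(),h[:,1].max())
    print("hopper pred corners",proj(n,[[*(ORG+a*u+b*v),293] for a in(-56,12) for b in(-40,40)]).round(1).tolist())
im=cv2.imread("pics/scene3.png"); m=((im[...,1].astype(int)>150)).astype(int)[160:200,330:370]
ys,xs=np.nonzero(m); print(xs.min()+330,xs.max()+330,ys.min()+160,ys.max()+160)
im=cv2.imread("pics/top3.png"); m=((im[...,1].astype(int)>120)).astype(int)[205:245,170:200]
ys,xs=np.nonzero(m); print(xs.max()+170,ys.min()+205,ys.max()+205)
E
```

```text
top x range 165.56080922878718 190.62193224628768 y 213.10019117560253 237.45396499126483
hopper pred corners [[176.5, 250.0], [165.4, 211.1], [210.9, 238.7], [199.2, 200.2]]
scene x range 338.96448392511587 356.4457702863706 y 172.82662292625386 187.2092964917444
hopper pred corners [[351.6, 175.9], [356.8, 195.0], [326.5, 176.7], [330.5, 195.9]]
331 367 160 182
188 215 230
```

```bash
python3 - <<'E'
from h import *
P=MOUTH+4.5*u+1*v
bot.movel([*P,304],max_speed=40); bot.dwell(0.3); st()
bot.grip(0.9); st(); 
bot.dwell(0.6)
bot.movel([*P,390],max_speed=200); st()
bot.move_ptp([430,200,400],dn(TY+PI)); st()
for n in("top","scene"):
    im=imaging.capture(n); cv2.imwrite(f"pics/{n}4.png",im)
t=cv2.imread("pics/top4.png"); s=cv2.imread("pics/scene4.png")
a=cv2.resize(t[170:290,160:310],None,fx=2.66,fy=2.66,interpolation=2); b=cv2.resize(s[160:280,240:390],None,fx=2.66,fy=2.66,interpolation=2)
cv2.imwrite("pics/e4.png",np.hstack([a,b]))
E
```

```text
t 13.60 tcp [554.2 150.5 304. ] op 0.498 F [-1.1 -0.8 -0.5] rpy [-3.142 -0.     1.78 ]
t 14.03 tcp [554.2 150.5 304. ] op 0.898 F [-0.  -0.2  0.2] rpy [3.142 0.    1.78 ]
t 15.22 tcp [554.2 150.5 389.2] op 0.901 F [0.6 1.1 0.3] rpy [-3.141 -0.     1.78 ]
t 15.82 tcp [429.3 200.1 399.2] op 0.900 F [-0.3  0.4 -0.2] rpy [-3.141  0.     1.781]
```

View pics/e4.png

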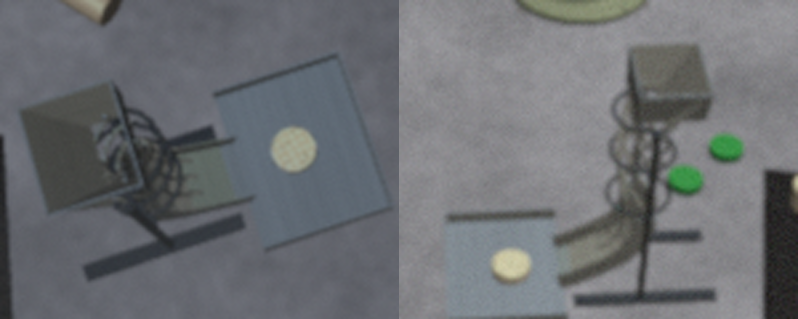

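```bash
python3 - <<'E'
from h import *
for k in range(1):
  I={n:imaging.capture(n) for n in("top","scene")}
  for n in I: cv2.imwrite(f"pics/{n}5.png",I[n])
for nm,ps,z0,z1,g in [("cheese",dict(top=(270,226),scene=(282,259)),7,20,(590,-20)),("pile",dict(top=(375,204),scene=(191,254)),8,34,(613,-289)),
   ("pile",dict(top=(375,204),scene=(191,254)),21,34,(613,-289)),]:
  for n in I:
    c,a,t=blob(I[n],ps[n],14); p=locate(n,c,z0,z1,g); d=p-ORG; print(nm,n,c.round(1),a,t,"model area",round(hullcen(proj(n,cyl(*p,z0,z1)))[1]),p.round(1),"turner",(d@u).round(1),(d@v).round(1))
t=I["top"];s=I["scene"]
a=cv2.resize(t[180:230,350:400],None,fx=8,fy=8,interpolation=2); b=cv2.resize(s[230:280,165:215],None,fx=8,fy=8,interpolation=2)
cv2.imwrite("pics/e5.png",np.hstack([a,b]))
a=cv2.resize(t[200:250,245:295],None,fx=8,fy=8,interpolation=2); b=cv2.resize(s[235:285,257:307],None,fx=8,fy=8,interpolation=2)
cv2.imwrite("pics/e6.png",np.hstack([a,b]))
E
```

```text
cheese top [269.8 225.4] 216 132.0 model area 240 [592.3 -15.3] turner 137.6 3.8
cheese scene [281.9 258.4] 119 164.0 model area 166 [581.9 -12. ] turner 132.2 -5.7
pile top [375.1 204. ] 222 129.0 model area 275 [ 615.9 -292.5] turner 413.7 -30.8
pile scene [190.8 250.5] 128 156.0 model area 206 [ 600.2 -290.3] turner 408.2 -45.6
pile top [375.1 204. ] 222 129.0 model area 250 [ 614.6 -291. ] turner 411.9 -31.8
pile scene [190.8 250.5] 128 156.0 model area 165 [ 606.  -287.8] turner 407.0 -39.5
```

View pics/e5.png

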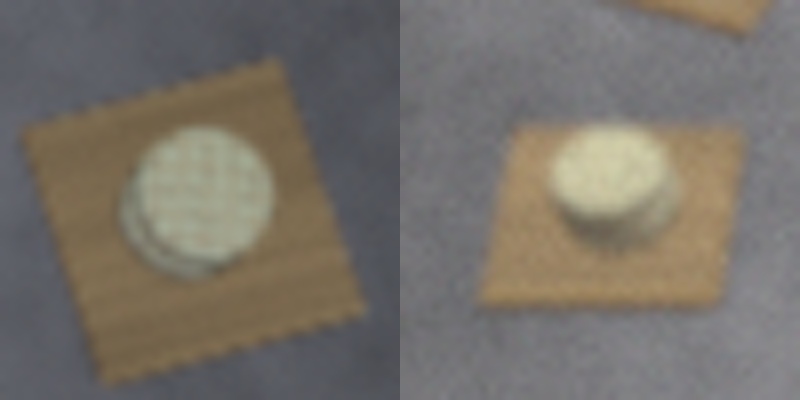

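View pics/e6.png

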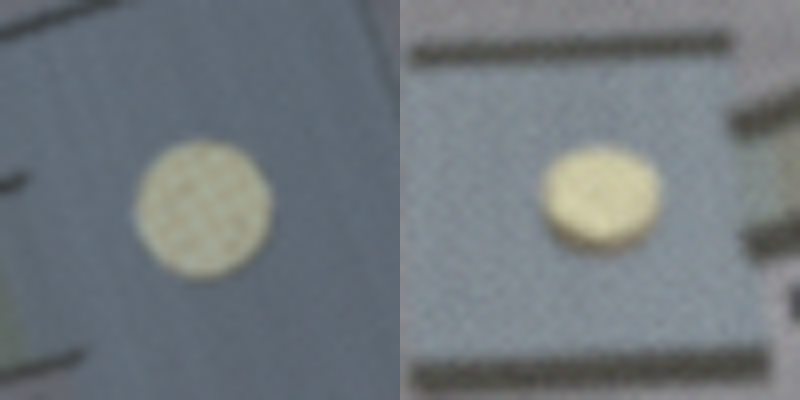

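```bash
python3 - <<'E'
from h import *
print(back("scene",[281.9,258.9],20),back("top",[269.8,225.5],19))
print(back("scene",[190.8,250.6],34),back("top",[375.2,203.8],34))
P=np.array([591,-16.])
bot.move_ptp([560,60,400],dn(TY+PI)); st()
bot.move_ptp([*P,200],dn(TY+PI)); st()
bot.grip(0.8)
bot.movel([*P,60],max_speed=200)
for n in("top","scene"):
    im=imaging.capture(n); cv2.imwrite(f"pics/{n}6.png",im); print(proj(n,[*P,60]))
st()
t=cv2.imread("pics/top6.png"); s=cv2.imread("pics/scene6.png")
a=cv2.resize(t[180:280,230:330],None,fx=4,fy=4,interpolation=2); b=cv2.resize(s[210:310,230:330],None,fx=4,fy=4,interpolation=2)
cv2.imwrite("pics/e7.png",np.hstack([a,b]))
E
```

```text
[[590.08759016 -10.8230757   20.        ]] [[591.03839433 -15.20125662  19.        ]]
[[ 612.23639519 -285.15581512   34.        ]] [[ 613.50796915 -289.79175612   34.        ]]
t 16.80 tcp [559.6  60.4 399.8] op 0.904 F [-0.3  0.1  0.4] rpy [-3.141e+00 -1.000e-03  1.780e+00]
t 17.67 tcp [591.7 -14.9 201.8] op 0.901 F [-0.4  0.7  0.7] rpy [3.139e+00 1.000e-03 1.782e+00]
[[269.71235465 222.24869221]]
[[280.20950269 249.72704534]]
t 18.88 tcp [592.4 -16.2  61.6] op 0.799 F [ 0.5 -0.1 -0.1] rpy [3.139e+00 1.000e-03 1.780e+00]
```

View pics/e7.png

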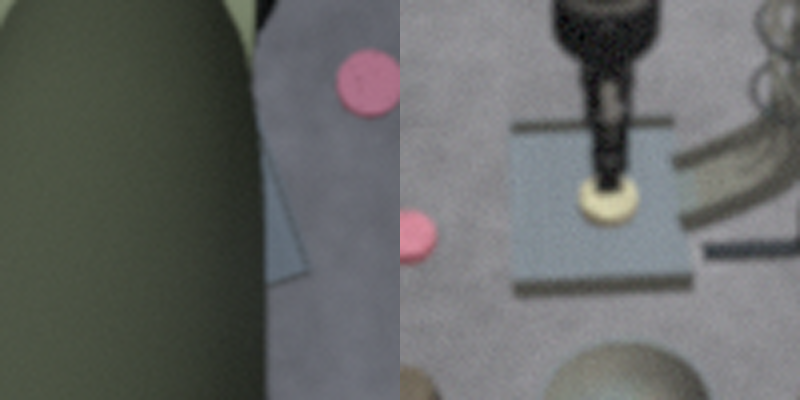

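```bash
python3 - <<'E'
from h import *
P=np.array([591,-15.8]); PL=np.array([613,-290.])
r=bot.movel([*P,25],max_speed=100,threshold=8); print(r)
r=r or bot.movel([*P,6],max_speed=40,threshold=6); s=st()
if r: raise SystemExit("contact")
bot.grip(0.0,effort=25); g=st()
bot.movel([*P,60],max_speed=100); st()
bot.movel([*P,150],max_speed=200)
bot.move_ptp([*PL,150],dn(TY+PI)); st()
bot.movel([*PL,70],max_speed=100); bot.dwell(.2); s=st()
for n in("top","scene"):
    im=imaging.capture(n); cv2.imwrite(f"pics/{n}7.png",im)
t=cv2.imread("pics/top7.png"); s=cv2.imread("pics/scene7.png")
a=cv2.resize(t[160:235,340:415],None,fx=5.3,fy=5.3,interpolation=2); b=cv2.resize(s[205:280,155:230],None,fx=5.3,fy=5.3,interpolation=2)
cv2.imwrite("pics/e8.png",np.hstack([a,b]))
E
```

```text
False
t 20.00 tcp [590.9 -15.8   5.8] op 0.795 F [-0.2 -0.1 -0.4] rpy [-3.141 -0.     1.78 ]
t 20.35 tcp [591.5 -15.9   6.5] op 0.497 F [0.  0.9 1.9] rpy [3.141 0.    1.78 ]
t 21.04 tcp [590.7 -15.8  59.7] op 0.501 F [-1.1  0.2 -0.1] rpy [-3.141 -0.     1.78 ]
t 22.71 tcp [ 612.8 -288.4  149.3] op 0.503 F [-0.3  0.3 -0.1] rpy [-3.141e+00 -2.000e-03  1.781e+00]
t 23.86 tcp [ 613.5 -290.3   70.9] op 0.504 F [-0.2  0.3  0.1] rpy [3.141e+00 1.000e-03 1.780e+00]
```

View pics/e8.png

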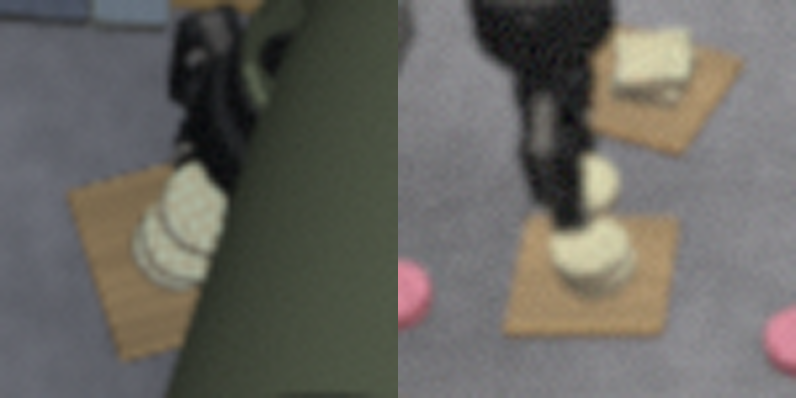

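```bash
python3 - <<'E'
from h import *
tcp=np.array([613.5,-290.3]); PL=np.array([613,-290.])
outs=[]
for n,(x0,y0) in (("top",(340,160)),("scene",(155,205))):
    im=cv2.imread(f"pics/{n}7.png"); c=cv2.resize(im[y0:y0+75,x0:x0+75],None,fx=5.3,fy=5.3,interpolation=2)
    for p,zs,col in ((PL,(21,34),(0,0,255)),(tcp,(71.8,84.8),(255,0,0))):
        for z in zs:
            a=proj(n,cyl(*p,z,z)[:60]); q=((a-[x0,y0]+.5)*5.3-.5).round().astype(np.int32)
            cv2.polylines(c,[q],True,col,1)
    outs.append(c)
cv2.imwrite("pics/e9.png",np.hstack(outs))
E
```

```text
(no output)
```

View pics/e9.png

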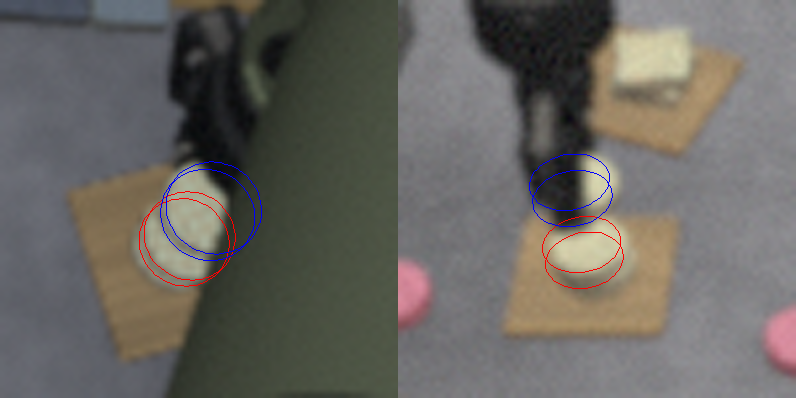

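```bash
python3 - <<'E'
from h import *
PL=np.array([613.3,-290.])
bot.movel([*PL,40],max_speed=60); bot.dwell(.3); st()
r=bot.movel([*PL,33.2],max_speed=10,threshold=3); print(r); bot.dwell(.2); st()
for n in("top","scene"):
    im=imaging.capture(n); cv2.imwrite(f"pics/{n}8.png",im)
t=cv2.imread("pics/top8.png"); s=cv2.imread("pics/scene8.png")
a=cv2.resize(t[170:235,345:410],None,fx=6.1,fy=6.1,interpolation=2); b=cv2.resize(s[220:285,160:225],None,fx=6.1,fy=6.1,interpolation=2)
cv2.imwrite("pics/e10.png",np.hstack([a,b]))
E
```

```text
t 24.91 tcp [ 613.6 -290.2   40.5] op 0.498 F [ 0.5 -0.3 -0.2] rpy [3.141e+00 1.000e-03 1.780e+00]
True
t 25.74 tcp [ 613.2 -289.9   33.4] op 0.504 F [ 0.  -0.3  5.6] rpy [-3.141 -0.     1.78 ]
```

View pics/e10.png

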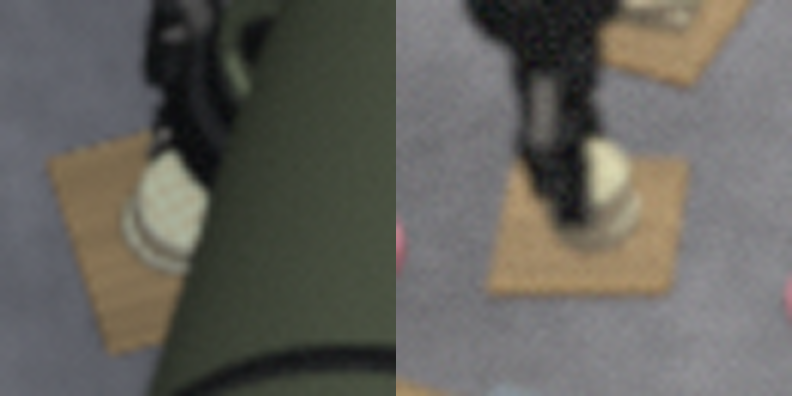

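```bash
python3 - <<'E'
from h import *
bot.grip(0.58); bot.dwell(.1); st()
bot.grip(0.8); st()
PL=[613.2,-289.9]
bot.movel([*PL,60],max_speed=60); bot.movel([*PL,200],max_speed=200)
bot.move_ptp([330,-330,330],dn(TY+PI)); st()
for n in("top","scene"):
    im=imaging.capture(n); cv2.imwrite(f"pics/{n}9.png",im)
t=cv2.imread("pics/top9.png"); s=cv2.imread("pics/scene9.png")
a=cv2.resize(t[170:235,345:410],None,fx=6.1,fy=6.1,interpolation=2); b=cv2.resize(s[220:285,160:225],None,fx=6.1,fy=6.1,interpolation=2)
cv2.imwrite("pics/e11.png",np.hstack([a,b]))
E
```

```text
t 26.18 tcp [ 612.1 -289.3   32.1] op 0.582 F [0.  0.1 0. ] rpy [-3.139e+00 -2.000e-03  1.780e+00]
t 26.51 tcp [ 612.4 -289.5   32.5] op 0.800 F [ 0.1 -0.3  0.6] rpy [-3.14e+00 -2.00e-03  1.78e+00]
t 29.17 tcp [ 330.6 -330.1  329.4] op 0.801 F [ 0.9  0.3 -0.9] rpy [ 3.142e+00 -1.000e-03  1.781e+00]
```

View pics/e11.png

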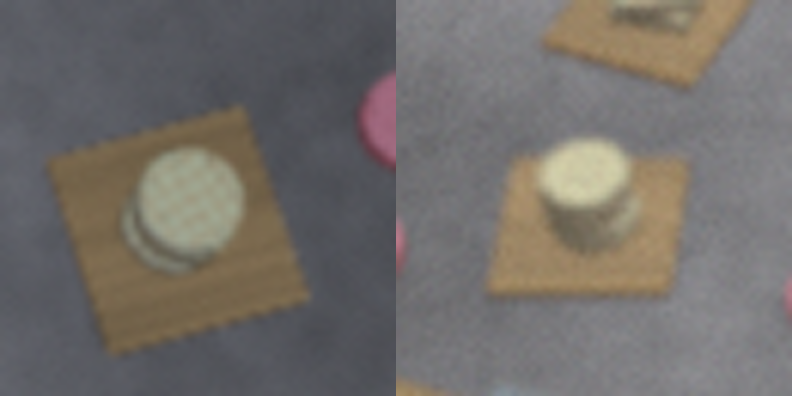

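View pics/top9.png

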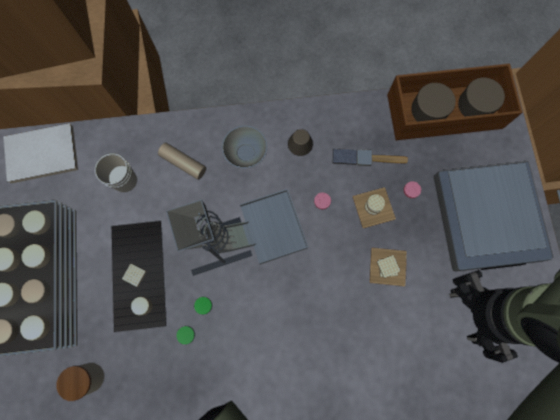

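```bash
python3 - <<'E'
from h import *
outs=[]
for n,k,z,s in (("top",5,34,(375,204)),("scene",5,34,(191,250)),("top",9,47,(376,202)),("scene",9,47,(190,248))):
    im=cv2.imread(f"pics/{n}{k}.png"); K,c0,R=cam(n)
    # best match of filled top-face ellipse vs bright-edge: maximise edge strength along projected circle
    g=cv2.GaussianBlur(im,(3,3),0).astype(np.float32); g=g[...,1]
    b=back(n,s,z)[0,:2]; best=[]
    a=np.linspace(0,2*np.pi,72)
    for dx in np.arange(-10,10.1,.5):
        for dy in np.arange(-10,10.1,.5):
            f=lambda r:np.c_[b[0]+dx+r*np.cos(a),b[1]+dy+r*np.sin(a),np.full(72,z)]
            i=proj(n,f(19.5)).astype(np.float32);o=proj(n,f(24.5)).astype(np.float32)
            sm=lambda q:cv2.remap(g,q[:,0:1].copy(),q[:,1:2].copy(),1)
            best.append((float(np.clip(sm(i)-sm(o),0,30).mean()),b[0]+dx,b[1]+dy))
    print(n,k,np.round(max(best),1))
a=cv2.imread("pics/top9.png"); st()
for n in("top","scene"):
    d=cv2.absdiff(cv2.imread(f"pics/{n}0.png"),cv2.imread(f"pics/{n}9.png")).max(2); d=cv2.blur(d,(4,4)); cv2.imwrite(f"pics/diff_{n}.png",(d>25).astype(np.uint8)*255)
cv2.imwrite("pics/e12.png",cv2.resize(np.hstack([cv2.imread("pics/diff_top.png"),cv2.imread("pics/diff_scene.png")]),(800,300)))
E
```

```text
Traceback (most recent call last):
  File "h.py", line 7, in proj
    K,c,R=cam(n); q=(np.atleast_2d(P)-c)@R; q=q*[1,-1,-1]; u=q@K.T; return u[:,:2]/u[:,2:]
          ~~~^^^
  File "h.py", line 5, in cam
    m=imaging.camera_model(n); return m["K"],np.array(m["position"]),Ro.from_euler('xyz',m["rotation"]).as_matrix()
ValueError: time passes only in moves, steps and waits
```

```bash
sed -i 's/^def cam(n)/import functools\n@functools.lru_cache(None)\ndef cam(n)/' h.py; python3 - <<'E'
from h import *
for n,k,z,s in (("top",5,34,(375,204)),("scene",5,34,(191,250)),("top",9,47,(376,202)),("scene",9,47,(190,248))):
    g=cv2.GaussianBlur(cv2.imread(f"pics/{n}{k}.png"),(3,3),0).astype(np.float32)[...,1]
    b=back(n,s,z)[0,:2]; best=[]; a=np.linspace(0,2*np.pi,72)
    sm=lambda q:cv2.remap(g,q[:,0:1].copy(),q[:,1:2].copy(),1)
    for dx in np.arange(-10,10.1,.5):
        for dy in np.arange(-10,10.1,.5):
            f=lambda r:np.c_[b[0]+dx+r*np.cos(a),b[1]+dy+r*np.sin(a),np.full(72,z)]
            i=proj(n,f(19.5)).astype(np.float32);o=proj(n,f(24.5)).astype(np.float32)
            best.append((float(np.clip(sm(i)-sm(o),0,30).mean()),b[0]+dx,b[1]+dy))
    print(n,k,np.round(max(best),1))
st()
for n in("top","scene"):
    d=cv2.absdiff(cv2.imread(f"pics/{n}0.png"),cv2.imread(f"pics/{n}9.png")).max(2); d=cv2.blur(d,(4,4)); cv2.imwrite(f"pics/diff_{n}.png",(d>25).astype(np.uint8)*255)
cv2.imwrite("pics/e12.png",cv2.resize(np.hstack([cv2.imread("pics/diff_top.png"),cv2.imread("pics/diff_scene.png")]),(800,300)))
E
```

```text
top 5 [  28.7  614.5 -290.7]
scene 5 [  26.9  612.2 -285.8]
top 9 [  30.   614.5 -289.3]
scene 9 [  29.7  611.9 -285. ]
t 29.27 tcp [ 330.8 -329.9  329.2] op 0.797 F [ 0.4  0.6 -0.1] rpy [-3.141e+00 -1.000e-03  1.781e+00]
```

View pics/e12.png

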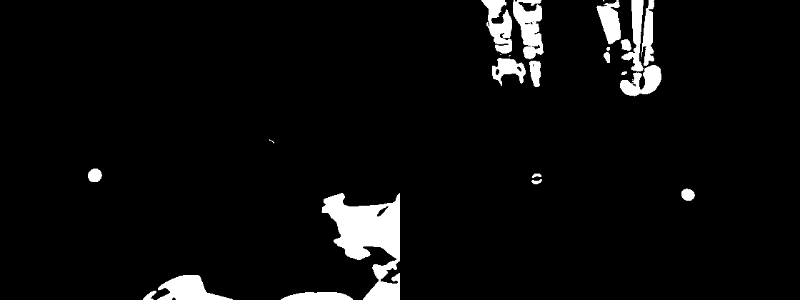

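The new cheese sits within about 1 mm of the cheese below it. The difference image shows only the arm, the emptied mat spot and the pile top changed.

```bash
python3 - <<'E'
from h import *
bot.dwell(0.3); bot.sign_off(); print("ok")
E
```

```text
the job is handed in; nothing more can be done
ok
```

The flat round cheese is turned over and sits marked face up on top of the round pile. I handed the job in at about 29.6 s of the 51 s allowed.

- **What I did:** I picked the cheese off the mat and released it flat over the entry, about 10 mm above the mouth point. It came out in the tray marked face up, and I then set it on the pile, touching down at 5.6 N measured on the tool.
- **Placement check:** The new top face is within about 1–1.5 mm of the cheese below it in both cameras. The mat marks show clearly on top.
- **Other things:** Comparing the first and last pictures, only the arm, the emptied spot on the mat and the top of the round pile had changed.
- **Disagreement:** The two cameras differed by about 4–5 mm in y. Watching the gripper in the pictures suggested the scene camera was the one off, so I trusted the top camera and lined up by comparing positions within the same picture.
- **Mouth position:** Over the turner mouth the pictures showed the cheese about 5 mm off along the turner's x axis, so I corrected that before releasing.

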